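Book out a finished tray at the button boxes

ROBOT

A 7-joint arm with a two-finger parallel gripper is mounted at the origin on the work surface. World frame = base frame: x ahead of the robot, y to its left, z up, the work surface at z = 0. Lengths are in m, angles in rad, forces in N, time in s.
With the tool pointing down it reaches from about 0.4 to 0.875 m from the base axis. Payload 19.3 kg.
Tool frame: the origin (TCP) lies at the very end of the fingers, on their centre line; the grasp point (between the pads) lies 19 mm behind it; z points along the fingers, y is the line along which they close (so a half turn about z gives the same grasp; the last joint's range is limited). The gripper opens to 85 mm and grips with 20 to 120 N. Pads are 22 mm wide; open, the fingers measure 114 mm over their backs; the gripper's body (76 mm by 85 mm) begins 54 mm behind the grasp point. The pads swing forward as they close: fully open they stand 13 mm farther back than shut.
Start: joints at [1.063, 0.521, -0.036, 1.599, 0.021, 1.021, -0.113], TCP at [0.265, -0.566, 0.231] pointing down, gripper open.
Joint ranges: [-2.91, 2.91], [-0.3, 2.13], [-1.5, 1.42], [0.17, 2.43], [-1.26, 4.41], [0.16, 1.93], [-2.52, 2.52]. Speed limits (rad/s): [1.89, 1.89, 2.39, 2.39, 3.01, 3.01, 3.01].

INTERFACE

Orientations are given as [roll, pitch, yaw] about the fixed x, y, z axes, in that order (R = Rz(yaw) Ry(pitch) Rx(roll)).
In Python, from workcell import monitor, optics, workorder gives the robot as it stands.
- The arm moves only by the tool apply_moves, never from a script. Its arguments are lists of equal length, an entry for each row: "linear": the shift along the tool's x, y, z each as a share of 0.1 m, from -1 to 1, a list of three; "delta_rot": the turn, a rotation vector about the tool's x, y, z each as a share of 120 degrees, from -1 to 1, a list of three. A call has exactly 5 rows; each row is the pose to reach, as a shift and turn from the pose commanded when the call began, along the tool's axes at that moment; what a row does not reach only later rows make up. A row lasts 1/12 s, in which the tool goes at most 41.7 mm and 7.16 degrees, less where a joint would pass 70% of its speed; a pose out of reach is approached as far as the arm can. A call with a number of a shift or a turn outside -1 to 1 is refused whole. A call with a gripper value outside its range is refused whole. "gripper" is the opening, from -1 (shut) to 1 (fully open), set as the call begins (left out, the last holds). The fingers move at their own pace and stop on an object; "force" is the grip in N (left out, the last holds). Time passes only in rows, so rows that repeat a pose let the fingers close, or fill a call up. It gives the time, the measured TCP pose, the force, the opening and the grip force at its end, in the units of the state.
- monitor.observe(): the state, without advancing time (a new reading comes with each control period).
- optics.grab_frame(name): name is "scene" or "top"; returns (picture, depth): 400x640x3 uint8, red, green, blue; 400x640 float32, m along the optical axis (not along the pixel's ray), 0 where there is no reading.
- optics.camera_info(name): a dict with "fx", "fy", "cx", "cy" (pixels), "rvec" (rotation vector, rad) and "tvec" (3), from world to camera coordinates, as OpenCV has them. Camera axes: x right, y down, z forward; pixel columns grow to the right and rows downward; lengths in m; the calibration is good to about 2 mm. A picture is of the moment at which its call begins. camera_info takes no time and is no camera call.
- workorder.job_done(): hands the job in; it is judged then, once.
The state is a dict: "clock": time; "qpos": joint angles; "qd": joint speeds; "joint_efforts": joint torques, N m; "position": TCP position; "tool_rot": TCP orientation; "force": force on the tool from outside, world axes, zero at the start; "moment": the same for the moment, N m; "grip_width": finger opening in m; "finger_force": force on a finger pad.
Only numpy, scipy, OpenCV 4.12 (cv2) and the standard library are available. Lean on these libraries where they do the work, as an engineer would, in place of code of your own. Each camera call takes 0.05 s, during which the arm holds its last target. There are 200 camera calls.

TASK

The tray of brackets is finished, so book it out with the fingertips: press the square key on its box well down and let it come up again, then press the wide domed (mushroom) button on its box, keep it well down for about one second, and let go. Press lightly, do not touch the box with the small round flat button at all, and leave the boxes, the bottle, the pen pot and the tray standing where they are; nothing is to be picked up or pushed along.

Things in the scene. Friction and masses are not known exactly. Their poses are not given: they have to be found in the camera images.
- count_box: The box with the square key. It stands loose on the bench on a thin rubber foot: a light grey painted housing 80 mm (its x) by 100 mm (its y) by 45 mm high, 0.4 to 0.8 kg, origin at the centre of its underside, z up. The black plastic key sits in the middle of its top. The three boxes look alike but for their keys, and stand in a loose row across the bench, in any order, each turned a little.
- count_key_top (a point): The square key: a flat black cap 40 x 40 mm, sides parallel to the box. Centre of the top of the cap, 63 mm above the bench and 18 mm above the housing when up; it moves with the key.
- count_key (a joint): Travel of the square key. Same for all three keys: 0 m when up, grows as it is pressed straight down, bottoms at 0.012 m with the cap still 6 mm proud of the housing; a spring pushes back with about 1 N at the start and 4 N at the bottom and lifts the key again when it is let go; it counts as pressed beyond 0.006 m.
- call_box: The box with the domed button. It stands loose on the bench on a thin rubber foot: a light grey painted housing 80 mm (its x) by 100 mm (its y) by 45 mm high, 0.4 to 0.8 kg, origin at the centre of its underside, z up. 
- call_key_top (a point): The domed mushroom button: a black cap 55 mm across, shallowly domed (highest in the middle, nearly flat for 10 mm about it, about 7 mm lower at the rim), on a thin stem. Centre of the top of the cap, 63 mm above the bench and 18 mm above the housing when up; it moves with the key.
- call_key (a joint): Travel of the domed button. Same for all three keys: 0 m when up, grows as it is pressed straight down, bottoms at 0.012 m with the cap still 6 mm proud of the housing; a spring pushes back with about 1 N at the start and 4 N at the bottom and lifts the key again when it is let go; it counts as pressed beyond 0.006 m.
- reset_box: The box with the small round flat button, to be left alone. It stands loose on the bench on a thin rubber foot: a light grey painted housing 80 mm (its x) by 100 mm (its y) by 45 mm high, 0.4 to 0.8 kg, origin at the centre of its underside, z up. 
- reset_key_top (a point): The small round button: a flat black cap 24 mm across. Centre of the top of the cap, 63 mm above the bench and 18 mm above the housing when up; it moves with the key.
- reset_key (a joint): Travel of the small round button. Same for all three keys: 0 m when up, grows as it is pressed straight down, bottoms at 0.012 m with the cap still 6 mm proud of the housing; a spring pushes back with about 1 N at the start and 4 N at the bottom and lifts the key again when it is let go; it counts as pressed beyond 0.006 m.
- bottle: White plastic bottle with a yellow label and red cap, 64 mm across, 140 mm high, loose, on the robot's left of the boxes. Origin at the centre of its underside.
- pen_pot: White pot 72 mm across and 90 mm high with pens that reach up to 150 mm, loose in one piece, on the robot's right of the boxes. Origin at the centre of its underside.
- tray: Shallow blue tray 130 mm (its x) by 220 mm (its y), 28 mm high, with four small aluminium brackets fixed in it, none higher than 35 mm; loose, beyond the boxes. Origin at the centre of its underside.
Things that resemble listed ones, but are neither listed nor needed, are in the scene too. Leave any purple look-alike of the call_box alone. Leave any pink look-alike of the bottle alone.

How it is judged:
By the outcome, as a careful person would: the job done as asked, in the order asked, and still so for the second after the job is handed in, with the robot touching nothing.
It also fails if it takes over 42 s, if anything falls off the work surface, if the arm or the gripper's body presses on something with over 40 N, if the wrist force passes 120 N, or if a joint passes its speed limit or range.

## Working session

There is one attempt and no reset: what is moved stays moved. The work goes in short steps, Python scripts to look and compute and a tool call to move; the robot and the scene stay as the last step left them, time stands still between calls to the robot, and variables do not carry over. Pictures are saved under pics/ and viewed, at most 10 in all, crops included, and the job is handed in when it is done.

Besides the shell and the picture viewer there is one more tool, called after "Call:" as name(argument=value, ...), one argument or row to a line, values as JSON. apply_moves: Moves the arm, as the interface text tells. Its arguments: {"type":"object","properties":{"linear":{"type":"array"},"delta_rot":{"type":"array"},"gripper":{"type":"number"},"force":{"type":"number"}},"required":["linear","delta_rot"]}

```bash
mkdir -p pics; cat > h.py <<'E'
import numpy as np, cv2
from workcell import monitor, optics, workorder
def cloud(name):
    im,d=optics.grab_frame(name); c=optics.camera_info(name)
    v,u=np.mgrid[:400,:640]
    p=np.stack([(u-c['cx'])/c['fx']*d,(v-c['cy'])/c['fy']*d,d],-1)
    R=cv2.Rodrigues(np.array(c['rvec'],float))[0]
    w=(p-np.array(c['tvec']).ravel())@R
    w[d==0]=np.nan
    return im,w
E
python3 - <<'E'
from h import *
for n in ("top","scene"):
    im,w=cloud(n); cv2.imwrite(f"pics/{n}.png",im[...,::-1]); np.savez(n,im=im,w=w)
    print(n,w[200,320])
s=monitor.observe();print({k:np.round(s[k],3) for k in s})
E
```

```text
top [0.55790201 0.00803926 0.04329435]
scene [ 5.46995841e-01 -4.85079997e-04  5.90821422e-02]
{'clock': np.float64(0.1), 'qpos': array([ 1.063,  0.522, -0.036,  1.6  ,  0.021,  1.021, -0.113]), 'qd': array([-0.001, -0.   , -0.   , -0.001, -0.   ,  0.   , -0.   ]), 'joint_efforts': array([ 8.0000e-03, -9.2849e+01,  1.9860e+00, -3.7053e+01,  1.8000e-02,
        5.0000e-03,  0.0000e+00]), 'position': array([ 0.265, -0.566,  0.231]), 'tool_rot': array([-3.141,  0.   ,  0.438]), 'force': array([ 0.244, -0.018,  0.257]), 'moment': array([ 0.067,  0.071, -0.019]), 'finger_force': np.float64(0.0), 'grip_width': np.float64(0.085)}
```

View pics/top.png

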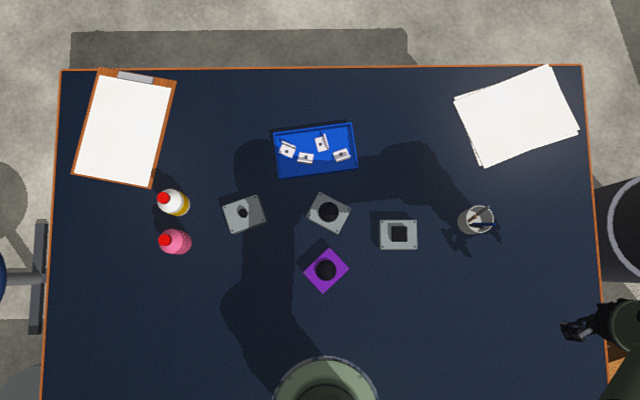

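View pics/scene.png

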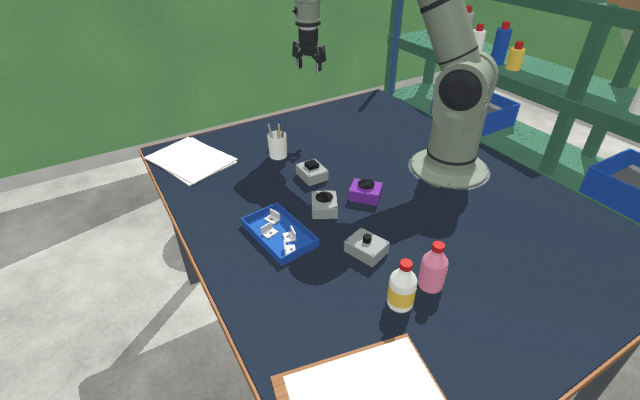

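Top view: the grey box with the square key is at px (398,233), the grey one with the wide dome at (328,211) and the grey one with the small round button at (242,214). The purple look-alike, also domed, is at (326,270). The square key is therefore (398,233), and the call button is (328,211) because it is grey and has the wide cap. I'll confirm both in a crop and measure them.

```bash
python3 - <<'E'
from h import *
z=np.load("top.npz");im=z['im'];w=z['w']
cv2.imwrite("pics/crop.png",cv2.resize(im[180:300,210:430],None,fx=3.6,fy=3.6,interpolation=cv2.INTER_CUBIC)[...,::-1])
for n,(u,v) in dict(count=(398,233),call=(328,211),reset=(242,214),purple=(326,270)).items():
    sl=np.s_[v-30:v+31,u-30:u+31]; p=w[sl]; c=im[sl].astype(int)
    H=p[...,2]
    cap=(H>.054)&(H<.075); box=(H>.03)
    P=p[cap];B=p[box]
    r=cv2.minAreaRect(B[:,:2].astype(np.float32)*1000); rc=cv2.minAreaRect(P[:,:2].astype(np.float32)*1000)
    print(n,len(P),'cap mean',P.mean(0).round(4),'zmax',np.percentile(P[:,2],95).round(4),'caprect',np.round(rc[0],1),np.round(rc[1],1),round(rc[2]),'box',np.round(r[0],1),np.round(r[1],1),round(r[2],1),'boxz',np.median(B[:,2]).round(4))
E
```

```text
count 240 cap mean [ 0.4628 -0.1992  0.0618] zmax 0.0658 caprect [ 463.7 -200. ] [40.9 40.1] 88 box [ 462.8 -200.2] [101.3  78. ] 89.4 boxz 0.0449
call 309 cap mean [ 0.5242 -0.0141  0.0601] zmax 0.0654 caprect [524.9 -14.2] [50.5 51.2] 89 box [524.3 -14.3] [99.9 80.2] 61.4 boxz 0.0455
reset 67 cap mean [0.5235 0.2119 0.0615] zmax 0.0663 caprect [523.3 211.7] [21.6 21.3] 1 box [524.4 212.8] [ 81.2 100.3] 18.4 boxz 0.0444
purple 320 cap mean [ 0.3709 -0.0052  0.0596] zmax 0.0648 caprect [371.3  -5.5] [52.3 51.8] 89 box [371.1  -5.5] [ 80. 100.] 42.5 boxz 0.0455
```

View pics/crop.png

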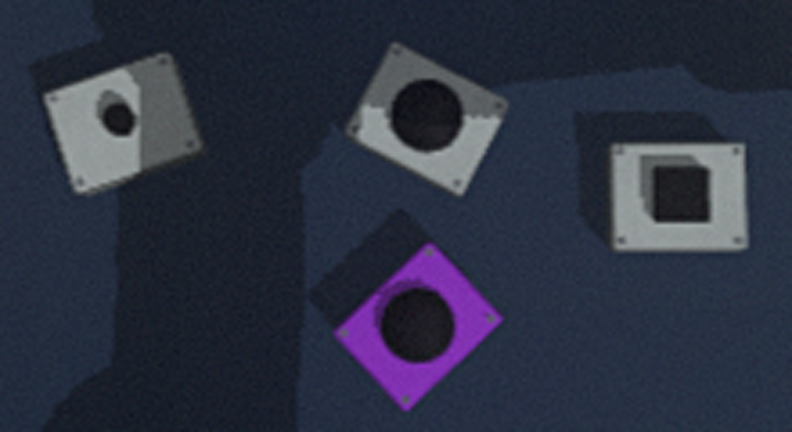

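The crop confirms it: the square key is at right (680,193 in the crop), the grey wide dome in the middle (427,115), the small round button at left, and the purple box is excluded. Sizes and heights match the description. The targets are count (0.463,-0.200) and call (0.5245,-0.014). Next I'll shut the gripper and travel high.

Call:
apply_moves(
  linear=[
    [0.2,-0.15,0],
    [0.4,-0.3,0],
    [0.6,-0.45,0],
    [0.8,-0.6,0],
    [1.0,-0.74,0],
  ],
  delta_rot=[
    [0,0,0],
    [0,0,0],
    [0,0,0],
    [0,0,0],
    [0,0,0],
  ],
  gripper=-1,
  force=20,
)

```text
clock: 0.52
position: [0.3244, -0.4554, 0.2311]
tool_rot: [-3.141, 0.0, 0.438]
force: [-0.2, -0.2, -0.3]
grip_width: 0.0258
finger_force: 0.0
```

Call:
apply_moves(
  linear=[
    [0.2,-0.15,0],
    [0.4,-0.3,0],
    [0.6,-0.45,0],
    [0.8,-0.6,0],
    [1.0,-0.74,0],
  ],
  delta_rot=[
    [0,0,0],
    [0,0,0],
    [0,0,0],
    [0,0,0],
    [0,0,0],
  ],
)

```text
clock: 0.93
position: [0.3836, -0.3459, 0.2311]
tool_rot: [-3.141, 0.0, 0.438]
force: [0.6, -0.9, 0.3]
grip_width: -0.0
finger_force: 0.0
```

Call:
apply_moves(
  linear=[
    [0.2,-0.15,0],
    [0.4,-0.3,0],
    [0.6,-0.45,0],
    [0.8,-0.6,0],
    [1.0,-0.74,0],
  ],
  delta_rot=[
    [0,0,0],
    [0,0,0],
    [0,0,0],
    [0,0,0],
    [0,0,0],
  ],
)

```text
clock: 1.35
position: [0.4428, -0.2366, 0.2312]
tool_rot: [-3.141, 0.0, 0.438]
force: [1.1, -1.6, -0.1]
grip_width: 0.0
finger_force: 0.0
```

Call:
apply_moves(
  linear=[
    [0.1,-0.08,0],
    [0.2,-0.16,0],
    [0.3,-0.22,0],
    [0.35,-0.26,0],
    [0.35,-0.26,0],
  ],
  delta_rot=[
    [0,0,0],
    [0,0,0],
    [0,0,0],
    [0,0,0],
    [0,0,0],
  ],
)

```text
clock: 1.77
position: [0.4638, -0.1984, 0.2312]
tool_rot: [-3.141, -0.0, 0.439]
force: [-0.3, 0.1, 0.1]
grip_width: 0.0002
finger_force: 0.0
```

Call:
apply_moves(
  linear=[
    [0,0,0.2],
    [0,0,0.4],
    [0,0,0.6],
    [0,0,0.8],
    [0,0,1.0],
  ],
  delta_rot=[
    [0,0,0],
    [0,0,0],
    [0,0,0],
    [0,0,0],
    [0,0,0],
  ],
)

```text
clock: 2.18
position: [0.4628, -0.2003, 0.1304]
tool_rot: [3.141, 0.0, 0.437]
force: [1.0, 0.2, -0.3]
grip_width: 0.0
finger_force: 0.0
```

Call:
apply_moves(
  linear=[
    [0,0,0.15],
    [0,0,0.3],
    [0,0,0.4],
    [0,0,0.5],
    [0,0,0.58],
  ],
  delta_rot=[
    [0,0,0],
    [0,0,0],
    [0,0,0],
    [0,0,0],
    [0,0,0],
  ],
)

```text
clock: 2.6
position: [0.4631, -0.1999, 0.0726]
tool_rot: [3.142, 0.0, 0.437]
force: [-0.6, 0.1, -0.3]
grip_width: -0.0
finger_force: 0.0
```

Call:
apply_moves(
  linear=[
    [0,0,0.02],
    [0,0,0.04],
    [0,0,0.06],
    [0,0,0.08],
    [0,0,0.08],
  ],
  delta_rot=[
    [0,0,0],
    [0,0,0],
    [0,0,0],
    [0,0,0],
    [0,0,0],
  ],
)

```text
clock: 3.02
position: [0.4633, -0.1995, 0.0653]
tool_rot: [3.141, -0.0, 0.438]
force: [0.1, 0.5, 0.1]
grip_width: 0.0001
finger_force: 0.0
```

Call:
apply_moves(
  linear=[
    [0,0,0.02],
    [0,0,0.04],
    [0,0,0.06],
    [0,0,0.08],
    [0,0,0.08],
  ],
  delta_rot=[
    [0,0,0],
    [0,0,0],
    [0,0,0],
    [0,0,0],
    [0,0,0],
  ],
)

```text
clock: 3.43
position: [0.4634, -0.1995, 0.0571]
tool_rot: [3.141, -0.0, 0.438]
force: [1.3, -0.2, 2.5]
grip_width: -0.0001
finger_force: 1.1
```

Call:
apply_moves(
  linear=[
    [0,0,0.01],
    [0,0,0.02],
    [0,0,0.03],
    [0,0,0.04],
    [0,0,0.04],
  ],
  delta_rot=[
    [0,0,0],
    [0,0,0],
    [0,0,0],
    [0,0,0],
    [0,0,0],
  ],
)

```text
clock: 3.85
position: [0.4633, -0.1994, 0.0532]
tool_rot: [3.142, -0.0, 0.438]
force: [1.5, -0.2, 3.6]
grip_width: 0.0001
finger_force: 1.6
```

Call:
apply_moves(
  linear=[
    [0,0,-0.04],
    [0,0,-0.1],
    [0,0,-0.25],
    [0,0,-0.45],
    [0,0,-0.6],
  ],
  delta_rot=[
    [0,0,0],
    [0,0,0],
    [0,0,0],
    [0,0,0],
    [0,0,0],
  ],
)

```text
clock: 4.27
position: [0.4629, -0.1993, 0.1147]
tool_rot: [-3.141, 0.0, 0.438]
force: [0.5, -0.3, 1.2]
grip_width: 0.0001
finger_force: 0.0
```

Call:
apply_moves(
  linear=[
    [0.1,-0.1,0],
    [0.25,-0.27,0],
    [0.4,-0.42,0],
    [0.55,-0.58,0],
    [0.7,-0.74,0],
  ],
  delta_rot=[
    [0,0,0],
    [0,0,0],
    [0,0,0],
    [0,0,0],
    [0,0,0],
  ],
)

```text
clock: 4.68
position: [0.4951, -0.1018, 0.1138]
tool_rot: [-3.141, 0.0, 0.437]
force: [-0.4, -1.1, -0.0]
grip_width: -0.0
finger_force: 0.0
```

Call:
apply_moves(
  linear=[
    [0.18,-0.18,0],
    [0.35,-0.36,0],
    [0.5,-0.52,0],
    [0.6,-0.64,0],
    [0.64,-0.68,0],
  ],
  delta_rot=[
    [0,0,0],
    [0,0,0],
    [0,0,0],
    [0,0,0],
    [0,0,0],
  ],
)

```text
clock: 5.1
position: [0.5246, -0.0114, 0.1137]
tool_rot: [-3.141, -0.0, 0.441]
force: [0.6, 0.1, -0.0]
grip_width: -0.0001
finger_force: 0.0
```

Call:
apply_moves(
  linear=[
    [0,0,0],
    [0,0,0.1],
    [0,0,0.2],
    [0,0,0.3],
    [0,0,0.4],
  ],
  delta_rot=[
    [0,0,0],
    [0,0,0],
    [0,0,0],
    [0,0,0],
    [0,0,0],
  ],
)

```text
clock: 5.52
position: [0.5238, -0.015, 0.0719]
tool_rot: [-3.141, 0.001, 0.437]
force: [-0.7, -0.0, 0.9]
grip_width: 0.0002
finger_force: 0.0
```

```bash
python3 - <<'E'
from h import *
im,w=cloud("scene")
for n,(x,y) in dict(count=(.463,-.2),call=(.5245,-.0142)).items():
    m=(np.hypot(w[...,0]-x,w[...,1]-y)<.016)&(w[...,2]>.03)&(w[...,2]<.07)
    print(n,m.sum(),np.median(w[m],0).round(4))
E
```

```text
count 0 [nan nan nan]
call 42 [ 0.5271 -0.0108  0.0633]
  return _methods._mean(a, axis=axis, dtype=dtype,
  ret = um.true_divide(
```

The square key is hidden by the gripper in this view, but the spring force already showed it was pressed about 10 mm. Now the dome.

Call:
apply_moves(
  linear=[
    [0,0,0.02],
    [0,0,0.04],
    [0,0,0.06],
    [0,0,0.08],
    [0,0,0.09],
  ],
  delta_rot=[
    [0,0,0],
    [0,0,0],
    [0,0,0],
    [0,0,0],
    [0,0,0],
  ],
)

```text
clock: 5.98
position: [0.5245, -0.014, 0.0643]
tool_rot: [3.142, -0.0, 0.438]
force: [-0.3, -0.5, -1.1]
grip_width: -0.0
finger_force: 0.0
```

Call:
apply_moves(
  linear=[
    [0,0,0.03],
    [0,0,0.06],
    [0,0,0.09],
    [0,0,0.11],
    [0,0,0.11],
  ],
  delta_rot=[
    [0,0,0],
    [0,0,0],
    [0,0,0],
    [0,0,0],
    [0,0,0],
  ],
)

```text
clock: 6.4
position: [0.5246, -0.014, 0.053]
tool_rot: [3.141, -0.0, 0.438]
force: [1.5, -0.4, 3.4]
grip_width: 0.0002
finger_force: 1.6
```

Call:
apply_moves(
  linear=[
    [0,0,0],
    [0,0,0],
    [0,0,0],
    [0,0,0],
    [0,0,0],
  ],
  delta_rot=[
    [0,0,0],
    [0,0,0],
    [0,0,0],
    [0,0,0],
    [0,0,0],
  ],
)

```text
clock: 6.82
position: [0.5245, -0.014, 0.0534]
tool_rot: [3.142, -0.0, 0.438]
force: [1.9, -0.1, 3.9]
grip_width: -0.0002
finger_force: 1.6
```

Call:
apply_moves(
  linear=[
    [0,0,0],
    [0,0,0],
    [0,0,0],
    [0,0,0],
    [0,0,0],
  ],
  delta_rot=[
    [0,0,0],
    [0,0,0],
    [0,0,0],
    [0,0,0],
    [0,0,0],
  ],
)

```text
clock: 7.23
position: [0.5245, -0.014, 0.0533]
tool_rot: [-3.142, -0.0, 0.438]
force: [2.5, -0.4, 3.2]
grip_width: 0.0002
finger_force: 1.6
```

Call:
apply_moves(
  linear=[
    [0,0,-0.04],
    [0,0,-0.1],
    [0,0,-0.25],
    [0,0,-0.45],
    [0,0,-0.6],
  ],
  delta_rot=[
    [0,0,0],
    [0,0,0],
    [0,0,0],
    [0,0,0],
    [0,0,0],
  ],
)

```text
clock: 7.65
position: [0.5239, -0.014, 0.1146]
tool_rot: [-3.141, 0.001, 0.438]
force: [0.4, -0.9, 0.1]
grip_width: 0.0
finger_force: 0.0
```

Call:
apply_moves(
  linear=[
    [0,0,-0.2],
    [0,0,-0.4],
    [0,0,-0.6],
    [0,0,-0.8],
    [0,0,-1.0],
  ],
  delta_rot=[
    [0,0,0],
    [0,0,0],
    [0,0,0],
    [0,0,0],
    [0,0,0],
  ],
)

```text
clock: 8.07
position: [0.5236, -0.014, 0.2146]
tool_rot: [-3.141, 0.001, 0.438]
force: [-0.2, 0.4, -0.0]
grip_width: 0.0002
finger_force: 0.0
```

```bash
python3 - <<'E'
from h import *
z=np.load("top.npz");im,w=cloud("top");s0=np.load("scene.npz");sim,sw=cloud("scene")
cv2.imwrite("pics/end.png",sim[...,::-1])
for n,(x,y) in dict(count=(.463,-.2),call=(.5245,-.0142),reset=(.5235,.212)).items():
  for l,c in (("top0",z['w']),("top1",w),("sc0",s0['w']),("sc1",sw)):
    near=np.hypot(c[...,0]-x,c[...,1]-y)
    k=c[(near<.02)&(c[...,2]>.05)&(c[...,2]<.075)]; b=c[(near<.07)&(c[...,2]>.035)&(c[...,2]<.05)]
    print(n,l,len(k),np.mean(k,0).round(4) if len(k) else '',np.mean(b,0).round(4) if len(b) else '',len(b))
E
```

```text
count top0 183 [ 0.4627 -0.1994  0.0619] [ 0.4617 -0.1988  0.0439] 874
count top1 184 [ 0.4628 -0.1998  0.0623] [ 0.4636 -0.2038  0.0439] 781
count sc0 58 [ 0.465  -0.1975  0.0637] [ 0.4733 -0.1824  0.0443] 293
count sc1 60 [ 0.4637 -0.1974  0.0628] [ 0.4735 -0.1818  0.0444] 290
call top0 179 [ 0.5243 -0.0142  0.0614] [ 0.5227 -0.0141  0.044 ] 765
call top1 0   0
call sc0 76 [ 0.5248 -0.0121  0.0624] [0.5327 0.0015 0.0447] 369
call sc1 86 [ 0.5261 -0.0108  0.0622] [0.533  0.002  0.0445] 378
reset top0 69 [0.5235 0.2115 0.0612] [0.5231 0.2121 0.0441] 1026
reset top1 71 [0.5235 0.2117 0.0615] [0.5232 0.2121 0.044 ] 1025
reset sc0 68 [0.5267 0.2158 0.0606] [0.5292 0.2199 0.0447] 742
reset sc1 70 [0.5264 0.2162 0.0603] [0.5292 0.2197 0.0446] 742
```

View pics/end.png

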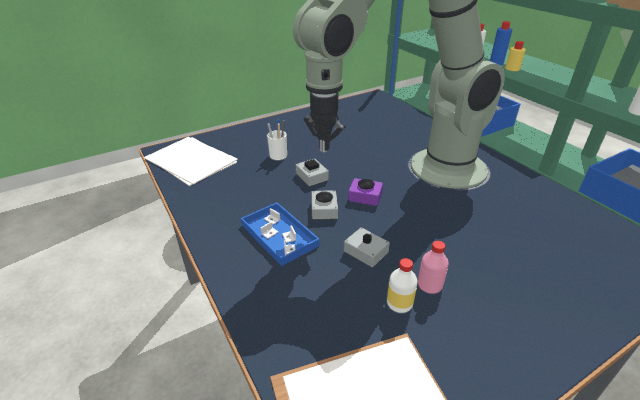

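The end picture shows both keys up again (square at 312,165, dome at 324,199), every object where it was, and the gripper clear above. Handing in.

```bash
python3 -c "
from workcell import workorder
print(workorder.job_done())"
```

```text
the job is handed in; nothing more can be done
None
```

Job handed in: I pressed the square key about 10 mm and let it up, then held the domed button about 10 mm down for roughly 1.1 s and let go, at under 4 N each; both keys came back up, the box with the small round button was not touched, and nothing was seen to move.

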